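# Walk the power module round to the cooling rail

## Task

Walk the heavy power module round on the repair bench by pushing its corners with the fingertips: while it is still clear of the aluminium cooling rail, turn it until its copper side faces the rail squarely, and only then work it forward, corner by corner, until the copper side sits flush against the front of the rail along its whole length, with no end of the module overhanging the rail. Only push it: do not lift or tip it, and leave the solder spool, the white bottle and the blue case where they stand.

Things in the scene. Friction and masses are not known exactly. Their poses are not given: they have to be found in the camera images.
- module: Heavy grey cast power module, 130 x 100 x 55 mm high (local x, y, z), ribbed top, 0.9 to 1.5 kg, loose, ordinary friction, too wide to grasp. Origin: centre of underside. Copper side: a 6 mm plate at local y = +50 mm, its edge seen from above; back with red and black patches at y = -50 mm; ends at x = +-65 mm. Starts clear of the rail, turned clockwise (from above) 30 to 75 degrees from flush.
- rail: Cooling rail, a fixed straight aluminium bar 240 mm long (local x), 40 mm high, 30 mm thick, with a 6 mm high foot behind it. Origin: middle of its front face, at bench level. Front face: the plane y = 0; local -y points out to the module. When the module sits flush its axes are parallel to the rail's and its origin is at local y = -50 mm.
- face_a (a point): End of the module's copper side at local x = -65 mm, y = +50 mm, half-way up (27.5 mm above its underside).
- face_b (a point): End of the module's copper side at local x = +65 mm, y = +50 mm, half-way up.
- spool: Solder spool standing upright, bright metal, 60 mm across, 55 mm high; origin at the centre of its underside. Leave alone.
- flux: White plastic bottle with a blue cap, 48 mm across, 125 mm high; origin at the centre of its underside. Leave alone.
- bitcase: Flat blue bit case, 85 x 55 x 22 mm high, lying behind the rail; origin at the centre of its underside. Leave alone.
Mind the look-alikes: they are no part of the job. Several things have the shape of the module; the one meant has the colours described above.

How it is judged:
On the way, in this order (a step that is already met when the one before it is completed fails the run):
1. the module, with neither end of its copper side nearer than 5 mm to the rail, has been turned to face it within 0.15 rad (about 8.5 degrees) (angle between the x axis of module and the x axis of rail, either way round below 0.15 rad and y of each of face_a, face_b in the frame of rail below -0.005 m), for 0.2 s.
2. both ends of the copper side are within 5 mm of the rail (y of each of face_a, face_b in the frame of rail above -0.005 m), for 0.2 s.
At the end, for the whole second after the job is handed in: Both ends of the copper side are within 5 mm of the rail's front face, neither end overhangs the rail by more than 3 mm, and the module stands flat on the bench, at rest (all of step 2 and y of each of face_a, face_b in the frame of rail below 0.004 m and x of face_a in the frame of rail above -0.123 m and x of face_b in the frame of rail below 0.123 m and angle between module's own z axis and vertical below 0.05 rad and height (world z) of module below 0.004 m and linear speed of module below 0.01 m/s); the robot touches nothing.
It fails at once if the module is lifted or tipped (height (world z) of module above 0.012 m or angle between module's own z axis and vertical above 0.17 rad).
It fails at once if the spool, the bottle or the blue case is moved by more than 15 mm or knocked over (distance of any of spool, flux, bitcase from where it was at the start of the episode above 0.015 m or angle between any of spool, flux, bitcase's own z axis and vertical above 0.3 rad).
It also fails if it takes over 67 s, if anything falls off the work surface, if the arm or the gripper's body presses on something with over 40 N, if the wrist force passes 120 N, or if a joint passes its speed limit or range.

## Robot

A 7-joint arm with a two-finger parallel gripper is mounted at the origin on the work surface. World frame = base frame: x ahead of the robot, y to its left, z up, the work surface at z = 0. Lengths are in m, angles in rad, forces in N, time in s.
With the tool pointing down it reaches from about 0.425 to 0.875 m from the base axis. Payload 4.7 kg.
Tool frame: the origin (TCP) lies midway between the tips of the shut fingers; the grasp point (between the pads) lies 19 mm behind it (ctrl.grip_point_offset is the distance from the TCP to the grasp point, in m); z points along the fingers, y is the line along which they close (so a half turn about z gives the same grasp; the last joint's range is limited). The gripper opens to 87 mm and grips with 3 to 60 N. Pads are 19 mm wide; open, the fingers measure 117 mm over their backs; the gripper's body (75 mm by 190 mm) begins 51 mm behind the grasp point.
Start: joints at [-1.236, 0.321, -0.07, 1.45, 0.023, 1.371, -0.057], TCP at [0.205, 0.617, 0.2] pointing down, gripper open.
Joint ranges: [-2.86, 2.86], [-0.3, 2.09], [-1.38, 1.24], [0.06, 2.45], [-1.56, 4.7], [0.09, 2.05], [-2.69, 2.69]. Speed limits (rad/s): [2.57, 2.57, 3.14, 3.14, 3.14, 3.14, 3.14].

## Interface

Orientations are given as a rotation vector (axis times angle).
In Python, from bench import ctrl gives the robot as it stands. The module is installed in compiled form; this text tells all that it offers.
- The arm moves only by the shell command python3 -m handwheel 'ROWS' [OPENING] [FORCE]. ROWS is JSON, a list of rows, each an object of numbers: "x", "y", "z": the shift along the tool's x, y, z in m; "wx", "wy", "wz": the turn, a rotation vector about the tool's x, y, z in degrees. A call has 1 to 10 rows; each row is the pose to reach, as a shift and turn from the pose commanded when the call began, along the tool's axes at that moment; what a row does not reach only later rows make up. A row lasts 1/12 s, in which the tool goes at most 41.7 mm and 7.16 degrees, less where a joint would pass 70% of its speed; a pose out of reach is approached as far as the arm can. A call with a gripper value outside its range is refused whole. OPENING is the finger opening in m, from 0 to 0.087, set as the call begins (- or left out, the last holds). The fingers move at their own pace and stop on an object; FORCE is the grip in N (left out, the last holds). Time passes only in rows, so rows that repeat a pose let the fingers close. It gives the time, the measured TCP pose, the force, the opening and the grip force at its end, in the units of the state.
- ctrl.get_state(): the state, without advancing time (a new reading comes with each control period).
- ctrl.get_image(name): name is "scene" or "top"; returns a dict with "image" (420x560x3 uint8, red, green, blue), "K" (3x3 intrinsics, pixels), "world_to_cam" (4x4, takes a point from world to camera coordinates). Camera axes: x right, y down, z forward; pixel columns grow to the right and rows downward; lengths in m; the calibration is good to about 2 mm. A picture is of the moment at which its call begins. There is no depth.
- ctrl.close_job(): hands the job in; it is judged then, once.
The state is a dict: "time": time; "joint_positions": joint angles; "qd": joint speeds; "joint_torque": joint torques, N m; "position": TCP position; "tool_rot": TCP orientation; "ft_force": force on the tool from outside, world axes, zero at the start; "torque": the same for the moment, N m; "grip_width": opening from 0.0 (shut) to 1.0 (fully open); "grip_force": force on a finger pad.
Only numpy, scipy, OpenCV 4.12 (cv2) and the standard library are available. Lean on these libraries where they do the work, as an engineer would, in place of code of your own. Each camera call takes 0.05 s, during which the arm holds its last target. There are 200 camera calls.

## Working session

There is one attempt and no reset: what is moved stays moved. The work goes in short steps, Python scripts to look and compute and a shell command to move; the robot and the scene stay as the last step left them, time stands still between calls to the robot, and variables do not carry over. Pictures are saved under pics/ and viewed, at most 10 in all, crops included, and the job is handed in when it is done.

```bash
mkdir -p pics; python3 - <<'E'
from bench import ctrl
import cv2,numpy as np
s=ctrl.get_state();print(s)
for n in("scene","top"):
    d=ctrl.get_image(n);cv2.imwrite(f"pics/{n}0.png",d["image"][:,:,::-1]);np.savez(f"pics/{n}0.npz",**d)
    print(d["K"],d["world_to_cam"])
E
```

```text
{'time': 0.0, 'joint_positions': array([-1.23588962,  0.32184459, -0.07010152,  1.45164983,  0.02260171,
        1.37079034, -0.05686423]), 'qd': array([-0.0013278 ,  0.0023881 ,  0.00013048, -0.00045143,  0.00037386,
        0.00010825,  0.0018218 ]), 'joint_torque': array([-2.98444538e-04, -4.91285133e+01, -4.04126253e-01, -3.12529850e+01,
       -6.40522619e-02,  4.37783904e-02,  1.68005549e-04]), 'position': array([0.20482136, 0.61626994, 0.1987603 ]), 'tool_rot': array([-5.01602513e-01, -3.10107359e+00,  2.97308795e-03]), 'ft_force': array([0.84579163, 0.34381114, 0.1338422 ]), 'torque': array([-0.01027377, -0.02015149, -0.00652973]), 'grip_force': 0.0, 'grip_width': 0.9993237962310508}
[[390.70777523   0.         281.53434828]
 [  0.         390.70777523 215.36920027]
 [  0.           0.           1.        ]] [[-0.31951566  0.94746538 -0.0148017   0.15176028]
 [ 0.65325124  0.20892811 -0.72774437 -0.33188559]
 [-0.6864201  -0.24219495 -0.68568874  1.20553747]
 [ 0.          0.          0.          1.        ]]
[[487.92146426   0.         276.89794271]
 [  0.         487.92146426 198.74355519]
 [  0.           0.           1.        ]] [[ 2.30548260e-02 -9.99733579e-01  1.11601954e-03  2.47591939e-03]
 [-9.92026080e-01 -2.30154102e-02 -1.23913470e-01  5.36374039e-01]
 [ 1.23906143e-01  1.74968301e-03 -9.92292400e-01  1.15784215e+00]
 [ 0.00000000e+00  0.00000000e+00  0.00000000e+00  1.00000000e+00]]
```

View pics/scene0.png

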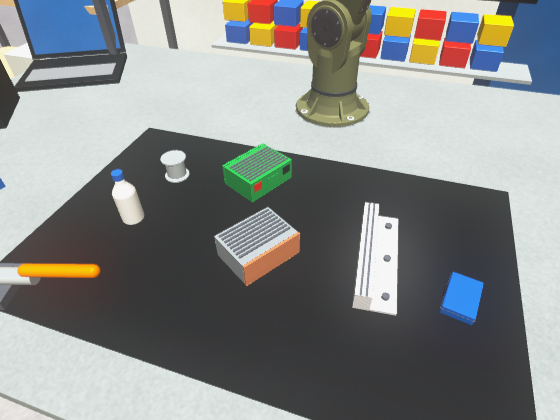

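View pics/top0.png

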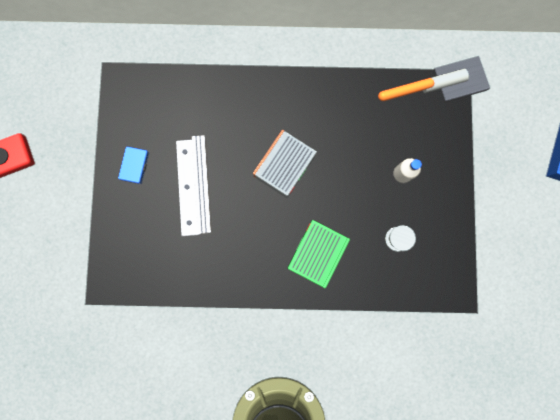

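The pictures show these things:
- **Module:** grey with copper, centred near (285,163) in top. Its copper edge runs from (283,130) to (255,170).
- **Rail:** its front edge runs from (204,136) to (210,233).
- **Green decoy:** at (320,253).
- **Bottle and spool:** at (405,172) and (400,238).

The module has to turn counter-clockwise, so I'll push its back near the +x end.

```bash
cat > h.py <<'E'
import cv2,numpy as np
def ray(d,uv,z):
    uv=np.atleast_2d(uv).astype(float);T=d["world_to_cam"];R,t=T[:3,:3],T[:3,3]
    c=-R.T@t;v=np.c_[uv,np.ones(len(uv))]@np.linalg.inv(d["K"]).T@R
    return c+v*((z-c[2])/v[:,2])[:,None]
def big(m,near=None):
    cs,_=cv2.findContours(m,cv2.RETR_EXTERNAL,cv2.CHAIN_APPROX_NONE)
    return max(cs,key=cv2.contourArea)
def orange(d,dil=0):
    h=cv2.cvtColor(d["image"],cv2.COLOR_RGB2HSV)
    m=cv2.inRange(h,(4,90,70),(14,255,255))
    return m
def tri(ds,uvs):
    P=[d["K"]@d["world_to_cam"][:3] for d in ds]
    X=cv2.triangulatePoints(P[0],P[1],np.array(uvs[0],float).reshape(2,1),np.array(uvs[1],float).reshape(2,1))
    return (X[:3]/X[3]).ravel()
def module(d,z=.055,win=(215,345,60,235)):
    """grey+copper blob in top picture -> rect on plane z"""
    im=d["image"];h=cv2.cvtColor(im,cv2.COLOR_RGB2HSV)
    m=((h[...,2]>75)&((h[...,1]<80)|(h[...,0]<16))).astype(np.uint8)*255
    w=np.zeros_like(m);u0,u1,v0,v1=win;w[v0:v1,u0:u1]=m[v0:v1,u0:u1]
    w=cv2.morphologyEx(w,cv2.MORPH_CLOSE,np.ones((5,5),np.uint8))
    c=big(w)[:,0];P=ray(d,c,z)[:,:2]
    r=cv2.minAreaRect((P*1000).astype(np.float32))
    o=w*0;o[v0:v1,u0:u1]=orange(d)[v0:v1,u0:u1]
    ys,xs=np.nonzero(o);oc=ray(d,[xs.mean(),ys.mean()],z)[0,:2] if len(xs) else None
    return r,cv2.boxPoints(r),oc,w
E
python3 - <<'E'
from h import *
t=dict(np.load("pics/top0.npz"));s=dict(np.load("pics/scene0.npz"))
r,b,oc,w=module(t);print(r,"\n",b,oc)
# copper in both
o=orange(t);o[:,:215]=0;o[:,345:]=0;o[:100]=0
c=big(o)[:,0];print("top copper",c[c[:,1].argmin()],c[c[:,1].argmax()])
o=orange(s);o[:,:200]=0;o[:,320:]=0
c=big(o);q=cv2.approxPolyDP(c,4,True)[:,0];print("scene copper",q)
# rail: bright in window
g=cv2.cvtColor(t["image"],cv2.COLOR_RGB2GRAY);m=np.zeros_like(g);m[120:250,165:225]=(g[120:250,165:225]>90)*255
c=big(m)[:,0]
e=np.array([[c[c[:,1]==v,0].max(),v] for v in range(c[:,1].min()+4,c[:,1].max()-3)])
for z in(.04,0):
    P=ray(t,e,z);f=np.polyfit(P[:,0],P[:,1],1);print("rail front z",z,"y=%.4f*x+%.4f"%tuple(f),P[0],P[-1],np.std(P[:,1]-np.polyval(f,P[:,0])))
print(ray(t,c[[c[:,1].argmin(),c[:,1].argmax()]],.04))
for n,(a,b_) in dict(copper=((0,300),(0,0))).items():pass
print("cam",-t["world_to_cam"][:3,:3].T@t["world_to_cam"][:3,3])
big_=[cv2.resize(t["image"][100:250,160:360],None,fx=4,fy=4,interpolation=2)]
cv2.imwrite("pics/crop0.png",big_[0][:,:,::-1])
for n,uv,z in(("bottle",(415,164),.125),("spool",(402,238),.055),("green",(320,253),.055)):print(n,ray(t,uv,z)[0])
E
```

```text
((665.0836791992188, 11.28076171875), (431.9037170410156, 320.558837890625), 1.3481943607330322) 
 [[ 445.42047  166.43483]
 [ 452.9627  -154.03526]
 [ 884.7469  -143.8733 ]
 [ 877.20465  176.59679]] [0.64131915 0.03644508]
top copper [281 130] [254 176]
scene copper [[299 232]
 [244 265]
 [245 285]
 [296 254]]
rail front z 0.04 y=0.0365*x+0.1238 [0.71866287 0.15003577 0.04      ] [0.4206008  0.13915509 0.04      ] 1.5207120596531994e-17
rail front z 0 y=0.0365*x+0.1281 [0.72989624 0.15470631 0.        ] [0.42169065 0.14345535 0.        ] 1.5445208020101847e-17
[[0.7254214  0.29648878 0.04      ]
 [0.40779625 0.28012938 0.04      ]]
cam [0.3885762  0.01279427 1.21537917]
bottle [ 0.61157682 -0.29727508  0.125     ]
spool [ 0.44648355 -0.28417693  0.055     ]
green [ 0.40660561 -0.09000954  0.055     ]
```

View pics/crop0.png

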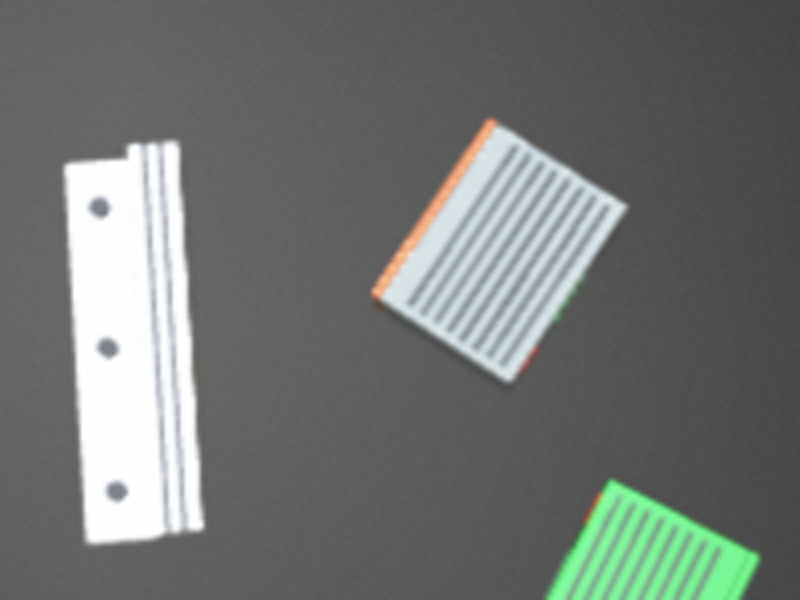

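The crop shows the module's top corners at about (282,130), (316,151), (287,195) and (254,173). The rail's front edge runs from (204.5,135.5) to (210.7,232). My brightness threshold let the mat in, so I'll raise it.

```bash
sed -i 's/h\[...,2\]>75/h[...,2]>140/' h.py; cat >> h.py <<'E'
# flush frame: rail origin RO, axis RX (unit), RY
def railfit(t):
    g=cv2.cvtColor(t["image"],cv2.COLOR_RGB2GRAY);m=np.zeros_like(g);m[110:260,165:225]=(g[110:260,165:225]>150)*255
    c=big(m)[:,0]
    e=np.array([[c[c[:,1]==v,0].max()+.5,v] for v in range(c[:,1].min()+3,c[:,1].max()-4)])
    P=ray(t,e,.04)[:,:2];vx,vy,x0,y0=cv2.fitLine((P*1000).astype(np.float32),cv2.DIST_HUBER,0,.01,.01).ravel()
    X=np.array([vx,vy]);X*=np.sign(X[0]);p=np.array([x0,y0])/1000;Y=np.array([-X[1],X[0]])
    A=ray(t,c,.04)[:,:2]-p;f=A[(A@Y>-.012)&(A@Y<.004)];s=f@X
    return p+X*(s.max()+s.min())/2,X,Y,s.max()-s.min()
def modpose(t,win=(205,345,60,260)):
    r,b,oc,w=module(t,win=win);c=np.array(r[0])/1000
    b=b/1000;e=[b[1]-b[0],b[2]-b[1]];l=max(e,key=np.linalg.norm);x=l/np.linalg.norm(l)
    y=np.array([-x[1],x[0]])
    if (oc-c)@y<0:x,y=-x,-y
    return c,x,y,sorted(r[1])
RO=RX=RY=None
def report(t,RO,RX,RY):
    c,x,y,sz=modpose(t)
    ang=np.degrees(np.arctan2(x@RY,x@RX))
    print("module c",c.round(4),"x axis",x.round(3),"size",np.round(sz,1),"angle to rail %.1f deg"%ang)
    for n,sx,sy in(("face_a",-65,50),("face_b",65,50),("back_a",-65,-50),("back_b",65,-50)):
        p=c+x*sx/1000+y*sy/1000;print(n,"world",p.round(4),"rail",np.round([(p-RO)@RX,(p-RO)@RY],4))
    return c,x,y
E
python3 - <<'E'
from h import *
t=dict(np.load("pics/top0.npz"));s=dict(np.load("pics/scene0.npz"))
R=railfit(t);print(R);np.savez("rail.npz",o=R[0],x=R[1],y=R[2])
report(t,*R[:3])
print("tri",tri((t,s),((282.5,130),(299,232))),tri((t,s),((254,173.5),(244.5,264))), "rail end", tri((t,s),((210.7,232),(366,204))),tri((t,s),((204.5,135.5),(354,294))))
E
```

```text
(array([0.57047246, 0.18551607]), array([0.99449384, 0.10479501], dtype=float32), array([-0.10479501,  0.99449384], dtype=float32), np.float64(0.24011279997187293))
module c [ 0.6237 -0.0013] x axis [ 0.846 -0.534] size [102.1 130.9] angle to rail -38.3 deg
face_a world [0.5954 0.0757] rail [ 0.0133 -0.1118]
face_b world [0.7054 0.0064] rail [ 0.1154 -0.1923]
back_a world [ 0.5421 -0.0089] rail [-0.0486 -0.1903]
back_b world [ 0.652  -0.0782] rail [ 0.0535 -0.2708]
tri [0.67522242 0.04088408 0.13276894] [ 0.62470839  0.03865629 -0.01137717] rail end [0.4509167  0.17656959 0.03268465] [0.68883608 0.19907901 0.03722168]
```

```bash
cat >> h.py <<'E'
def goto(p,ang,z):
    """print shift in tool axes from the present pose to TCP p,z with tool y at world angle ang (deg)"""
    from bench import ctrl
    from scipy.spatial.transform import Rotation as Ro
    s=ctrl.get_state();R=Ro.from_rotvec(s["tool_rot"]).as_matrix()
    d=R.T@(np.r_[p,z]-s["position"]);a0=np.degrees(np.arctan2(R[1,1],R[0,1]));w=-((ang-a0+180)%360-180)
    print("t %.2f pos"%s["time"],s["position"].round(4),"yang %.1f"%a0,"tilt %.3f"%R[2,2],"-> shift mm",(d*1000).round(1),"wz %.1f"%w,"F",s["ft_force"].round(1))
E
R='{"x":-0.286,"y":-0.268,"wz":52}'
python3 -m handwheel "[{\"x\":-0.286,\"y\":-0.268,\"wz\":52},{\"x\":-0.286,\"y\":-0.268,\"wz\":52},{\"x\":-0.286,\"y\":-0.268,\"wz\":52},{\"x\":-0.286,\"y\":-0.268,\"wz\":52},{\"x\":-0.286,\"y\":-0.268,\"wz\":52},{\"x\":-0.286,\"y\":-0.268,\"wz\":52},{\"x\":-0.286,\"y\":-0.268,\"wz\":52},{\"x\":-0.286,\"y\":-0.268,\"wz\":52},{\"x\":-0.286,\"y\":-0.268,\"wz\":52},{\"x\":-0.286,\"y\":-0.268,\"wz\":52}]" 0.087
python3 - <<'E'
from h import *
goto([.581,-.075],-32.3,.2)
t=dict(np.load("pics/top0.npz"));s=dict(np.load("pics/scene0.npz"))
print("tri",tri((t,s),((282.5,130),(244.5,264))),tri((t,s),((254,173.5),(299,232))))
E
```

```text
t 0.10 pos [0.2048 0.6163 0.1989] yang 71.6 tilt -1.000 -> shift mm [-5.749e+02 -5.375e+02 -2.000e-01] wz 103.9 F [-0.1 -0.4 -0.8]
tri [0.70120921 0.00648752 0.05864391] [0.59325393 0.07310471 0.05405567]invalid input at $[0]: expected keys x, y, z, wx, wy, wz
```

The copper edge triangulates to about 55 mm, which matches the text. The row was refused, so I'll give all six keys.

```bash

python3 -m handwheel '[{"x":-0.04,"y":-0.04,"z":0,"wx":0,"wy":0,"wz":7},{"x":-0.286,"y":-0.268,"z":0,"wx":0,"wy":0,"wz":52},{"x":-0.286,"y":-0.268,"z":0,"wx":0,"wy":0,"wz":52},{"x":-0.286,"y":-0.268,"z":0,"wx":0,"wy":0,"wz":52},{"x":-0.286,"y":-0.268,"z":0,"wx":0,"wy":0,"wz":52},{"x":-0.286,"y":-0.268,"z":0,"wx":0,"wy":0,"wz":52},{"x":-0.286,"y":-0.268,"z":0,"wx":0,"wy":0,"wz":52},{"x":-0.286,"y":-0.268,"z":0,"wx":0,"wy":0,"wz":52},{"x":-0.286,"y":-0.268,"z":0,"wx":0,"wy":0,"wz":52},{"x":-0.286,"y":-0.268,"z":0,"wx":0,"wy":0,"wz":52}]' 0.087
python3 - <<'E'
from h import *
goto([.581,-.075],-32.3,.2)
E
```

```text
time: 0.93
position: [0.3947, 0.2661, 0.1998]
tool_rot: [1.819, 2.559, -0.002]
ft_force: [0.4, -0.9, 0.3]
grip_width: 0.998
grip_force: 0.0
t 0.93 pos [0.3947 0.2661 0.1998] yang 19.2 tilt -1.000 -> shift mm [-383.4   63.8    0.6] wz 51.5 F [ 0.4 -0.9  0.3]
```

```bash

python3 -m handwheel '[{"x":-0.383,"y":0.064,"z":0,"wx":0,"wy":0,"wz":51.5},{"x":-0.383,"y":0.064,"z":0,"wx":0,"wy":0,"wz":51.5},{"x":-0.383,"y":0.064,"z":0,"wx":0,"wy":0,"wz":51.5},{"x":-0.383,"y":0.064,"z":0,"wx":0,"wy":0,"wz":51.5},{"x":-0.383,"y":0.064,"z":0,"wx":0,"wy":0,"wz":51.5},{"x":-0.383,"y":0.064,"z":0,"wx":0,"wy":0,"wz":51.5},{"x":-0.383,"y":0.064,"z":0,"wx":0,"wy":0,"wz":51.5},{"x":-0.383,"y":0.064,"z":0,"wx":0,"wy":0,"wz":51.5},{"x":-0.383,"y":0.064,"z":0,"wx":0,"wy":0,"wz":51.5},{"x":-0.383,"y":0.064,"z":0,"wx":0,"wy":0,"wz":51.5}]' 0.087
python3 - <<'E'
from h import *
goto([.581,-.075],-32.3,.015)
E
```

```text
time: 1.77
position: [0.5819, -0.0746, 0.1997]
tool_rot: [2.748, 1.513, -0.002]
ft_force: [-0.8, -0.3, 0.1]
grip_width: 0.998
grip_force: 0.0
t 1.77 pos [ 0.5819 -0.0746  0.1997] yang -32.3 tilt -1.000 -> shift mm [ -0.2  -1.2 184.7] wz -0.0 F [-0.8 -0.3  0.1]
```

```bash

python3 -m handwheel '[{"x":0,"y":0,"z":0.03,"wx":0,"wy":0,"wz":0},{"x":0,"y":0,"z":0.06,"wx":0,"wy":0,"wz":0},{"x":0,"y":0,"z":0.09,"wx":0,"wy":0,"wz":0},{"x":0,"y":0,"z":0.12,"wx":0,"wy":0,"wz":0},{"x":0,"y":0,"z":0.145,"wx":0,"wy":0,"wz":0},{"x":0,"y":0,"z":0.165,"wx":0,"wy":0,"wz":0},{"x":0,"y":0,"z":0.177,"wx":0,"wy":0,"wz":0},{"x":0,"y":0,"z":0.183,"wx":0,"wy":0,"wz":0},{"x":0,"y":0,"z":0.183,"wx":0,"wy":0,"wz":0}]' 0.087
python3 - <<'E'
from h import *
from bench import ctrl
d=ctrl.get_image("top");cv2.imwrite("pics/top1.png",cv2.resize(d["image"][80:260,190:390],None,fx=3,fy=3)[:,:,::-1])
goto([.581,-.075],-32.3,.017)
E
```

```text
time: 2.52
position: [0.5799, -0.0669, 0.0157]
tool_rot: [-2.745, -1.526, 0.003]
ft_force: [1.1, 0.4, 0.5]
grip_width: 0.993
grip_force: 0.0
t 2.57 pos [ 0.5809 -0.067   0.017 ] yang -31.9 tilt -1.000 -> shift mm [-6.7  4.3  0. ] wz 0.4 F [0.8 0.3 0.9]
```

View pics/top1.png

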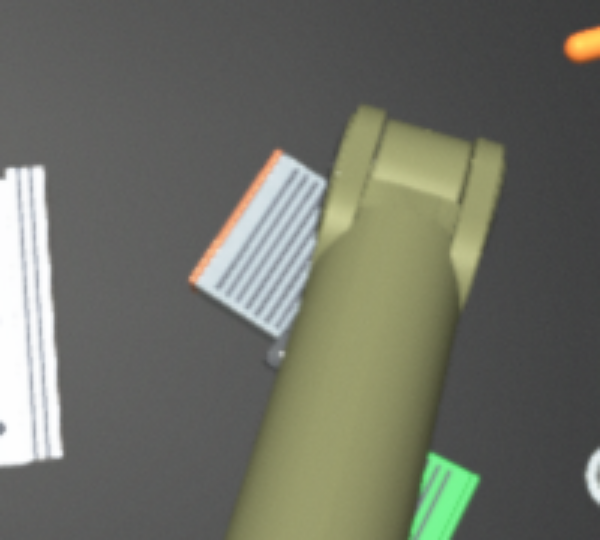

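The arm hides the module's back, but the copper edge stays in view from crop pixel (278,152) to (192,282). The gripper sits behind the back face, and the green decoy is clear. I'll track the pose from the copper strip while I approach and pivot.

```bash
cat >> h.py <<'E'
def strip(d,win=(200,345,60,260),ref=None):
    o=orange(d);w=o*0;u0,u1,v0,v1=win;w[v0:v1,u0:u1]=o[v0:v1,u0:u1]
    c=big(w)[:,0];P=(ray(d,c,.055)[:,:2]*1000).astype(np.float32)
    r=cv2.minAreaRect(P);b=cv2.boxPoints(r);e=[b[1]-b[0],b[2]-b[1]];l=max(e,key=np.linalg.norm);x=l/np.linalg.norm(l);x*=np.sign(x[0])
    return np.array(r[0])/1000,x,r[1]
def copper(d):
    Z=np.load("rail.npz");RO,RX,RY=Z["o"],Z["x"],Z["y"]
    m,x,sz=strip(d);y=np.array([-x[1],x[0]]);c=m-y*.047
    print("strip size",np.round(sz,1),"c",c.round(4),"x",x.round(3),"angle to rail %.1f"%np.degrees(np.arctan2(x@RY,x@RX)),
      "c rail",np.round([(c-RO)@RX,(c-RO)@RY],4),"a,b rail y",[round(float((m+s*.065*x+.003*y-RO)@RY),4) for s in(-1,1)])
    return c,x,y
def look(n=None):
    from bench import ctrl
    d=ctrl.get_image("top")
    if n:cv2.imwrite(f"pics/{n}.png",cv2.resize(d["image"][80:260,180:380],None,fx=3,fy=3)[:,:,::-1])
    r=copper(d);Z=np.load("rail.npz")
    a=np.degrees(np.arctan2(*Z["x"][::-1]));print("rail angle %.1f"%a)
    return r
E
python3 -m handwheel '[{"x":0.004,"y":0,"z":0,"wx":0,"wy":0,"wz":0},{"x":0.008,"y":0,"z":0,"wx":0,"wy":0,"wz":0},{"x":0.011,"y":0,"z":0,"wx":0,"wy":0,"wz":0},{"x":0.013,"y":0,"z":0,"wx":0,"wy":0,"wz":0},{"x":0.013,"y":0,"z":0,"wx":0,"wy":0,"wz":0}]' 0.087
python3 - <<'E'
from h import *
copper(dict(np.load("pics/top0.npz")))
look();goto([.581,-.075],-32.3,.017)
E
```

```text
time: 2.98
position: [0.5884, -0.0549, 0.0174]
tool_rot: [2.745, 1.528, 0.002]
ft_force: [0.3, 0.5, 0.0]
grip_width: 0.994
grip_force: 0.0
strip size [  7.9 133.6] c [6.227e-01 1.000e-04] x [ 0.858 -0.513] angle to rail -36.9 c rail [ 0.0325 -0.1899] a,b rail y [-0.1109, -0.1889]
strip size [  7.9 133.6] c [6.227e-01 1.000e-04] x [ 0.858 -0.513] angle to rail -36.9 c rail [ 0.0325 -0.1899] a,b rail y [-0.1109, -0.1889]
rail angle 6.0
t 3.03 pos [ 0.5881 -0.0554  0.0172] yang -31.8 tilt -1.000 -> shift mm [-20.4   4.3   0.2] wz 0.5 F [-0.4  0.4  0.7]
```

```bash

python3 -m handwheel '[{"x":0.003,"y":0,"z":0,"wx":0,"wy":0,"wz":-2},{"x":0.006,"y":0,"z":0,"wx":0,"wy":0,"wz":-5},{"x":0.009,"y":0,"z":0,"wx":0,"wy":0,"wz":-8},{"x":0.012,"y":-0.001,"z":0,"wx":0,"wy":0,"wz":-11},{"x":0.015,"y":-0.001,"z":0,"wx":0,"wy":0,"wz":-14},{"x":0.018,"y":-0.002,"z":0,"wx":0,"wy":0,"wz":-17},{"x":0.021,"y":-0.003,"z":0,"wx":0,"wy":0,"wz":-20},{"x":0.021,"y":-0.003,"z":0,"wx":0,"wy":0,"wz":-20}]' 0.087
python3 - <<'E'
from h import *
look();goto([.581,-.075],-32.3,.017)
E
```

```text
time: 3.7
position: [0.5967, -0.0385, 0.0171]
tool_rot: [2.438, 1.978, -0.001]
ft_force: [0.6, -2.6, -0.5]
grip_width: 1.005
grip_force: 1.2
strip size [  7.3 134.2] c [0.621  0.0274] x [ 0.929 -0.371] angle to rail -27.8 c rail [ 0.0336 -0.1625] a,b rail y [-0.088, -0.1486]
rail angle 6.0
t 3.75 pos [ 0.5965 -0.0382  0.0171] yang -12.0 tilt -1.000 -> shift mm [-39.2  -7.5   0.1] wz 20.3 F [ 0.7 -3.9  0.1]
```

```bash

python3 -m handwheel '[{"x":0.001,"y":0,"z":0,"wx":0,"wy":0,"wz":-1},{"x":0.002,"y":0,"z":0,"wx":0,"wy":0,"wz":-2},{"x":0.003,"y":0,"z":0,"wx":0,"wy":0,"wz":-4},{"x":0.004,"y":0,"z":0,"wx":0,"wy":0,"wz":-6},{"x":0.006,"y":0,"z":0,"wx":0,"wy":0,"wz":-8},{"x":0.007,"y":0,"z":0,"wx":0,"wy":0,"wz":-10},{"x":0.008,"y":0,"z":0,"wx":0,"wy":0,"wz":-12},{"x":0.008,"y":0,"z":0,"wx":0,"wy":0,"wz":-12}]' 0.087
python3 - <<'E'
from h import *
look("top2");goto([.581,-.075],-32.3,.017)
E
```

```text
time: 4.42
position: [0.5983, -0.03, 0.0171]
tool_rot: [2.219, 2.222, -0.0]
ft_force: [1.5, -3.8, 0.2]
grip_width: 0.999
grip_force: 1.7
strip size [  9.2 134.4] c [0.6172 0.0446] x [ 0.959 -0.283] angle to rail -22.4 c rail [ 0.0317 -0.145 ] a,b rail y [-0.074, -0.1236]
rail angle 6.0
t 4.47 pos [ 0.5982 -0.0299  0.0171] yang -0.0 tilt -1.000 -> shift mm [-45.1 -17.2   0.1] wz 32.3 F [ 2.4 -3.5 -0.3]
```

View pics/top2.png

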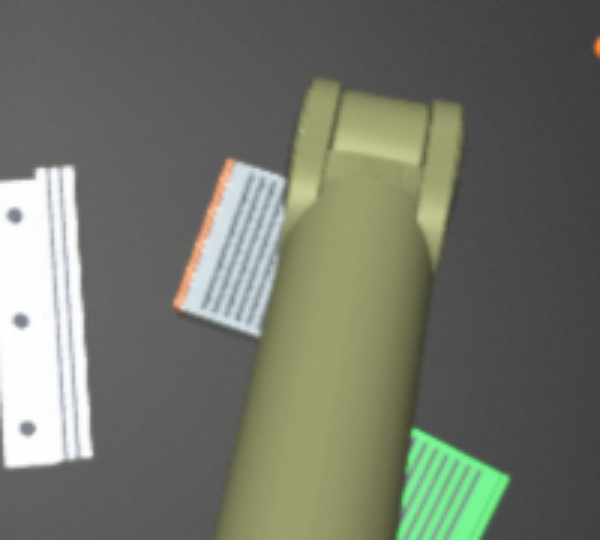

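The crop shows the copper edge from (232,160) to (180,308), and the rail front is still well clear. The module turns about 1° for every 3 mm of travel. The 74 mm gap at face_a is enough to square it before contact, so I'll keep pushing the same corner.

```bash

python3 -m handwheel '[{"x":0.003,"y":0,"z":0,"wx":0,"wy":0,"wz":-1},{"x":0.006,"y":0,"z":0,"wx":0,"wy":0,"wz":-2},{"x":0.009,"y":0,"z":0,"wx":0,"wy":0,"wz":-3},{"x":0.012,"y":0.001,"z":0,"wx":0,"wy":0,"wz":-4},{"x":0.015,"y":0.001,"z":0,"wx":0,"wy":0,"wz":-5},{"x":0.018,"y":0.001,"z":0,"wx":0,"wy":0,"wz":-6},{"x":0.021,"y":0.001,"z":0,"wx":0,"wy":0,"wz":-7},{"x":0.024,"y":0.001,"z":0,"wx":0,"wy":0,"wz":-7},{"x":0.024,"y":0.001,"z":0,"wx":0,"wy":0,"wz":-7}]' 0.087
python3 - <<'E'
from h import *
look();goto([.581,-.075],-32.3,.017)
E
```

```text
time: 5.22
position: [0.5993, -0.0046, 0.0171]
tool_rot: [2.08, 2.353, 0.001]
ft_force: [2.7, -4.6, 0.8]
grip_width: 1.002
grip_force: 1.5
strip size [  9.4 132.7] c [0.6084 0.0711] x [ 0.988 -0.153] angle to rail -14.8 c rail [ 0.0257 -0.1177] a,b rail y [-0.0527, -0.0861]
rail angle 6.0
t 5.27 pos [ 0.5991 -0.0046  0.0171] yang 7.1 tilt -1.000 -> shift mm [-67.6 -26.6   0.1] wz 39.4 F [ 1.2 -2.5  1. ]
```

```bash

python3 -m handwheel '[{"x":0.003,"y":0,"z":0,"wx":0,"wy":0,"wz":0},{"x":0.006,"y":0,"z":0,"wx":0,"wy":0,"wz":0},{"x":0.009,"y":0.001,"z":0,"wx":0,"wy":0,"wz":0},{"x":0.012,"y":0.001,"z":0,"wx":0,"wy":0,"wz":0},{"x":0.015,"y":0.001,"z":0,"wx":0,"wy":0,"wz":0},{"x":0.018,"y":0.002,"z":0,"wx":0,"wy":0,"wz":0},{"x":0.021,"y":0.002,"z":0,"wx":0,"wy":0,"wz":0},{"x":0.024,"y":0.002,"z":0,"wx":0,"wy":0,"wz":0},{"x":0.024,"y":0.002,"z":0,"wx":0,"wy":0,"wz":0}]' 0.087
python3 - <<'E'
from h import *
look();goto([.581,-.075],-32.3,.017)
E
```

```text
time: 6.02
position: [0.5982, 0.0197, 0.0171]
tool_rot: [2.079, 2.354, 0.001]
ft_force: [2.5, -3.4, -0.3]
grip_width: 0.999
grip_force: 1.5
strip size [  8.6 135. ] c [0.6011 0.0899] x [ 1.    -0.029] angle to rail -7.7 c rail [ 0.0205 -0.0983] a,b rail y [-0.0401, -0.0574]
rail angle 6.0
t 6.07 pos [0.5981 0.0197 0.0171] yang 7.1 tilt -1.000 -> shift mm [-91.8 -28.6   0. ] wz 39.4 F [ 1.9 -3.1  1.1]
```

```bash

python3 -m handwheel '[{"x":0.003,"y":0,"z":0,"wx":0,"wy":0,"wz":0},{"x":0.006,"y":0,"z":0,"wx":0,"wy":0,"wz":0},{"x":0.009,"y":0.001,"z":0,"wx":0,"wy":0,"wz":0},{"x":0.012,"y":0.001,"z":0,"wx":0,"wy":0,"wz":0},{"x":0.015,"y":0.001,"z":0,"wx":0,"wy":0,"wz":0},{"x":0.015,"y":0.001,"z":0,"wx":0,"wy":0,"wz":0},{"x":0.015,"y":0.001,"z":0,"wx":0,"wy":0,"wz":0},{"x":0.015,"y":0.001,"z":0,"wx":0,"wy":0,"wz":0}]' 0.087
python3 - <<'E'
from h import *
look("top3");goto([.581,-.075],-32.3,.017)
E
```

```text
time: 6.73
position: [0.597, 0.0347, 0.017]
tool_rot: [-2.079, -2.355, -0.001]
ft_force: [2.5, -2.4, 0.0]
grip_width: 0.996
grip_force: 1.3
strip size [132.2   4.8] c [0.5952 0.0993] x [0.999 0.037] angle to rail -3.9 c rail [ 0.0156 -0.0883] a,b rail y [-0.034, -0.0428]
rail angle 6.0
t 6.78 pos [0.5969 0.0346 0.017 ] yang 7.1 tilt -1.000 -> shift mm [-1.068e+02 -2.940e+01 -1.000e-01] wz 39.4 F [ 2.3 -2.3  1. ]
```

View pics/top3.png

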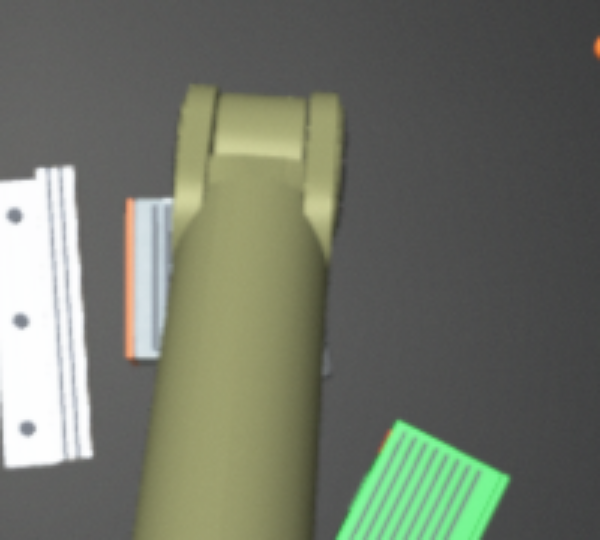

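The crop shows the copper edge upright at column 130, nearly parallel to the rail front, with a gap of 34–43 mm. The first step looks met, so I'll push forward.

```bash

python3 -m handwheel '[{"x":0.003,"y":0,"z":0,"wx":0,"wy":0,"wz":0},{"x":0.006,"y":0,"z":0,"wx":0,"wy":0,"wz":0},{"x":0.009,"y":0.001,"z":0,"wx":0,"wy":0,"wz":0},{"x":0.012,"y":0.001,"z":0,"wx":0,"wy":0,"wz":0.5},{"x":0.015,"y":0.001,"z":0,"wx":0,"wy":0,"wz":1},{"x":0.018,"y":0.001,"z":0,"wx":0,"wy":0,"wz":1},{"x":0.021,"y":0.001,"z":0,"wx":0,"wy":0,"wz":1},{"x":0.024,"y":0.001,"z":0,"wx":0,"wy":0,"wz":1},{"x":0.024,"y":0.001,"z":0,"wx":0,"wy":0,"wz":1}]' 0.087
python3 - <<'E'
from h import *
look();goto([.581,-.075],-32.3,.017)
E
```

```text
time: 7.53
position: [0.5946, 0.0573, 0.0169]
tool_rot: [2.1, 2.336, -0.002]
ft_force: [-0.3, -4.7, 1.9]
grip_width: 1.0
grip_force: 2.3
strip size [132.9   7.7] c [0.5889 0.1182] x [0.992 0.123] angle to rail 1.1 c rail [ 0.0112 -0.0688] a,b rail y [-0.0201, -0.0176]
rail angle 6.0
t 7.58 pos [0.5946 0.0573 0.017 ] yang 6.1 tilt -1.000 -> shift mm [-1.301e+02 -2.760e+01  1.000e-01] wz 38.4 F [ 0.9 -5.   1.8]
```

```bash

python3 -m handwheel '[{"x":0.002,"y":0,"z":0,"wx":0,"wy":0,"wz":0},{"x":0.004,"y":0,"z":0,"wx":0,"wy":0,"wz":0},{"x":0.006,"y":0,"z":0,"wx":0,"wy":0,"wz":0},{"x":0.008,"y":0,"z":0,"wx":0,"wy":0,"wz":0},{"x":0.01,"y":0,"z":0,"wx":0,"wy":0,"wz":0},{"x":0.012,"y":0,"z":0,"wx":0,"wy":0,"wz":0},{"x":0.014,"y":0,"z":0,"wx":0,"wy":0,"wz":0},{"x":0.016,"y":0,"z":0,"wx":0,"wy":0,"wz":0},{"x":0.016,"y":0,"z":0,"wx":0,"wy":0,"wz":0}]' 0.087
python3 - <<'E'
from h import *
look();goto([.581,-.075],-32.3,.017)
E
```

```text
time: 8.33
position: [0.5929, 0.0727, 0.0169]
tool_rot: [2.1, 2.336, -0.003]
ft_force: [0.5, -5.4, 2.3]
grip_width: 0.999
grip_force: 2.7
strip size [130.    7.3] c [0.5891 0.1329] x [0.994 0.106] angle to rail 0.1 c rail [ 0.013  -0.0543] a,b rail y [-0.0043, -0.0042]
rail angle 6.0
t 8.38 pos [0.5929 0.0728 0.0169] yang 6.1 tilt -1.000 -> shift mm [-145.7  -27.5    0.2] wz 38.4 F [ 0.5 -6.   2.2]
```

Not yet in contact (5 N). I'll creep until the force rises.

```bash

python3 -m handwheel '[{"x":0.001,"y":0,"z":0,"wx":0,"wy":0,"wz":0},{"x":0.002,"y":0,"z":0,"wx":0,"wy":0,"wz":0},{"x":0.003,"y":0,"z":0,"wx":0,"wy":0,"wz":0},{"x":0.003,"y":0,"z":0,"wx":0,"wy":0,"wz":0},{"x":0.003,"y":0,"z":0,"wx":0,"wy":0,"wz":0}]' 0.087
python3 -m handwheel '[{"x":0.001,"y":0,"z":0,"wx":0,"wy":0,"wz":0},{"x":0.002,"y":0,"z":0,"wx":0,"wy":0,"wz":0},{"x":0.002,"y":0,"z":0,"wx":0,"wy":0,"wz":0},{"x":0.002,"y":0,"z":0,"wx":0,"wy":0,"wz":0}]' 0.087
python3 - <<'E'
from h import *
look();goto([.581,-.075],-32.3,.017)
E
```

```text
time: 8.8
position: [0.5926, 0.0753, 0.0169]
tool_rot: [2.1, 2.335, -0.003]
ft_force: [1.5, -5.6, 2.6]
grip_width: 0.998
grip_force: 3.1
time: 9.13
position: [0.5923, 0.0772, 0.0169]
tool_rot: [2.1, 2.335, -0.004]
ft_force: [0.4, -6.1, 2.1]
grip_width: 1.0
grip_force: 3.1
strip size [41.2  4.5] c [0.5472 0.1315] x [0.989 0.149] angle to rail 2.6 c rail [-0.0288 -0.0513] a,b rail y [-0.0043, 0.0016]
rail angle 6.0
t 9.18 pos [0.5924 0.0773 0.0169] yang 6.1 tilt -1.000 -> shift mm [-150.2  -27.4    0.3] wz 38.4 F [ 1.4 -6.4  2.4]
```

```bash

for i in 1 2 3; do python3 -m handwheel '[{"x":0.001,"y":0,"z":0,"wx":0,"wy":0,"wz":0},{"x":0.001,"y":0,"z":0,"wx":0,"wy":0,"wz":0},{"x":0.001,"y":0,"z":0,"wx":0,"wy":0,"wz":0}]' 0.087 | grep -E "position|ft"; done
```

```text
position: [0.5922, 0.0779, 0.0169]
ft_force: [0.9, -7.1, 3.1]
position: [0.5922, 0.0779, 0.017]
ft_force: [0.7, -8.5, 2.8]
position: [0.5921, 0.0779, 0.017]
ft_force: [0.4, -9.9, 3.6]
```

The tip has stopped advancing while the force rises, so the module is against the rail. I'll press a little more, back off, lift and look.

```bash

python3 -m handwheel '[{"x":0.002,"y":0,"z":0,"wx":0,"wy":0,"wz":0},{"x":0.004,"y":0,"z":0,"wx":0,"wy":0,"wz":0},{"x":0.005,"y":0,"z":0,"wx":0,"wy":0,"wz":0},{"x":0.005,"y":0,"z":0,"wx":0,"wy":0,"wz":0}]' 0.087 | grep -E "position|ft"
python3 -m handwheel '[{"x":-0.005,"y":0,"z":0,"wx":0,"wy":0,"wz":0},{"x":-0.015,"y":0,"z":0,"wx":0,"wy":0,"wz":0},{"x":-0.03,"y":0,"z":0,"wx":0,"wy":0,"wz":0},{"x":-0.05,"y":0,"z":0,"wx":0,"wy":0,"wz":0},{"x":-0.07,"y":0,"z":-0.02,"wx":0,"wy":0,"wz":0},{"x":-0.09,"y":0,"z":-0.05,"wx":0,"wy":0,"wz":0},{"x":-0.12,"y":0,"z":-0.08,"wx":0,"wy":0,"wz":0},{"x":-0.15,"y":0,"z":-0.11,"wx":0,"wy":0,"wz":0},{"x":-0.18,"y":0,"z":-0.14,"wx":0,"wy":0,"wz":0},{"x":-0.18,"y":0,"z":-0.17,"wx":0,"wy":0,"wz":0}]' 0.087 | grep -E "position|ft"
python3 - <<'E'
from h import *
from bench import ctrl
Z=np.load("rail.npz")
d=ctrl.get_image("top");s=ctrl.get_image("scene");np.savez("pics/t4.npz",**d)
a=cv2.resize(d["image"][110:250,160:340],None,fx=4,fy=4);cv2.imwrite("pics/top4.png",a[:,:,::-1])
cv2.imwrite("pics/sc4.png",cv2.resize(s["image"][180:330,200:420],None,fx=3.5,fy=3.5)[:,:,::-1])
E
```

```text
position: [0.592, 0.0779, 0.017]
ft_force: [0.9, -17.2, 4.5]
position: [0.6094, -0.0981, 0.1878]
ft_force: [0.1, -1.3, 0.5]
```

View pics/top4.png

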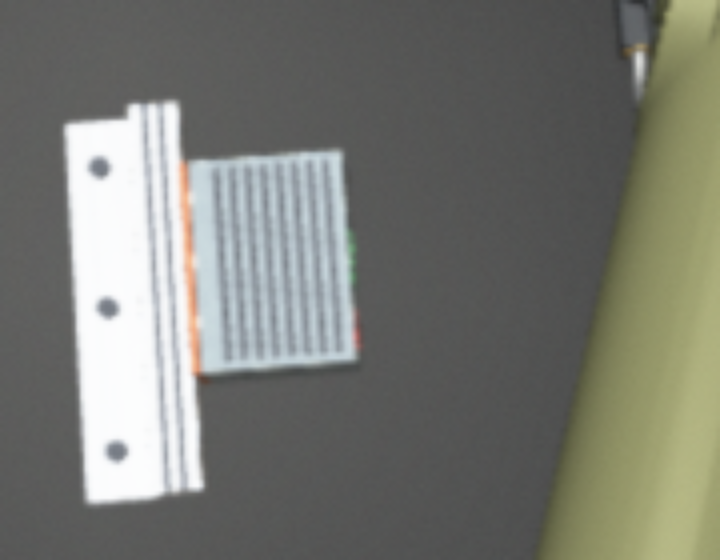

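View pics/sc4.png

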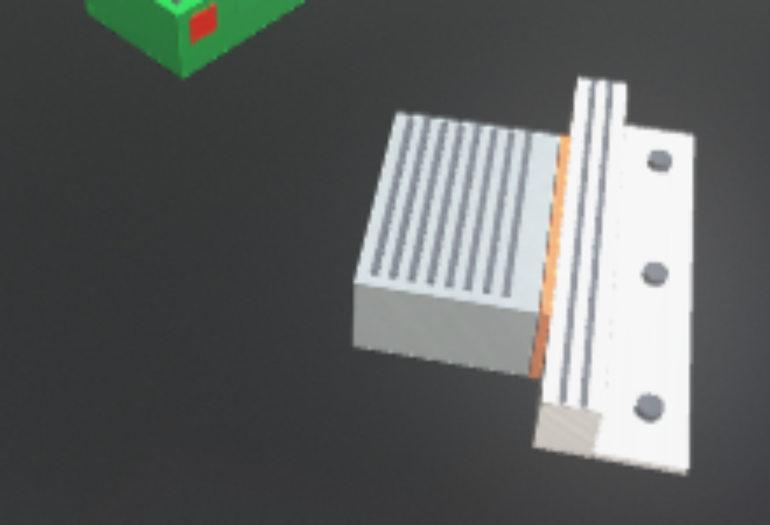

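In both crops the copper edge lies flush along the rail, columns 183–200 in the top crop, with both ends well inside the rail's length. The tool is clear, so I'm handing in.

```bash
python3 -c "
from bench import ctrl
print(ctrl.close_job())"
```

```text
the job is handed in; nothing more can be done
None
```

The module was turned square while clear of the rail, then pushed flush against its front with no end overhanging, and the job was handed in at about 10 s of the 67 s; the hand-in returned no verdict.

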